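Clear the carton off the safety cap, then press, twist and lift the cap

ROBOT

A 6-joint arm with a two-finger parallel gripper is mounted at the origin on a cart in front of the work surface, level with it; the furniture and walls round the work are solid. World frame = base frame: x ahead of the robot, y to its left, z up, the work surface at z = 0. Lengths are in m, angles in rad, forces in N, time in s.
With the tool pointing down it reaches from about 0.425 to 1.125 m from the base axis. Payload 14.9 kg.
Tool frame: the origin (TCP) lies midway between the tips of the shut fingers; the grasp point (between the pads) lies 19 mm behind it (arm.grip_depth is the distance from the TCP to the grasp point, in m); x points along the fingers, y is the direction in which the jaws open and shut, and the axes are right-handed (so a half turn about x gives the same grasp; the last joint's range is limited). The gripper opens to 91 mm and grips with 3 to 60 N. Pads are 32 mm wide; open, the fingers measure 118 mm over their backs; the gripper's body (76 mm by 178 mm) begins 60 mm behind the grasp point.
Start: joints at [-1.379, 0.379, 1.734, -0, 1.028, -0.033], TCP at [0.156, -0.682, 0.187] pointing down, gripper open.
Joint ranges: [-2.77, 2.77], [-0.74, 2.19], [0, 2.66], [-1.06, 4.2], [0.31, 2.87], [-3.08, 3.08]. Speed limits (rad/s): [1.89, 1.89, 2.39, 3.14, 3.14, 3.14].

INTERFACE

Orientations are given as a rotation vector (axis times angle).
In Python, from workcell import arm gives the robot as it stands. The module is installed in compiled form; this text tells all that it offers.
- The arm moves only by the shell command python3 -m pendant 'ROWS'. ROWS is JSON, a list of rows, each a list of 7 numbers: the turn, a rotation vector about the tool's x, y, z in degrees, then the shift along the tool's x, y, z in mm, then the opening, from 0 (shut) to 1 (fully open). In form: [[ax, ay, az, x, y, z, jaw], ...]. A call has 1 to 20 rows; each row shifts and turns the pose as measured when the row begins, along the tool's axes as they then stand; what a row does not reach is not made up. A row lasts 1/12 s, in which the tool goes at most 41.7 mm and 7.16 degrees, less where a joint would pass 70% of its speed; a pose out of reach is approached as far as the arm can. A call is refused whole if a number of a shift passes 41.7 or a number of a turn 7.16, either way. A call with a gripper value outside its range is refused whole. The fingers move at their own pace and stop on an object; the grip force is fixed at half the most. Time passes only in rows, so rows that do not move let the fingers close. It gives the time, the measured TCP pose, the force and the opening at its end, in the units of the state.
- arm.read_state(): the state, without advancing time (a new reading comes with each control period).
- arm.snapshot(name): name is "side" or "top"; returns the picture (420x560x3 uint8, red, green, blue); there is no depth.
- arm.camera_info(name): a dict with "intrinsics" (3x3 intrinsics, pixels), "pose" (4x4, takes a point from camera to world coordinates). Camera axes: x right, y down, z forward; pixel columns grow to the right and rows downward; lengths in m; the calibration is good to about 2 mm. A picture is of the moment at which its call begins. camera_info takes no time and is no camera call.
- arm.job_done(): hands the job in, once; it reports no verdict.
The state is a dict: "t": time; "joint_positions": joint angles; "dq": joint speeds; "effort": joint torques, N m; "ee_pos": TCP position; "tcp_rot": TCP orientation; "ft_force": force on the tool from outside, world axes, zero at the start; "wrist_torque": the same for the moment, N m; "finger_gap": finger opening in m.
Only numpy, scipy, OpenCV 4.12 (cv2) and the standard library are available. Lean on these libraries where they do the work, as an engineer would, in place of code of your own. Each camera call takes 0.05 s, during which the arm holds its last target. There are 200 camera calls.

TASK

A small carton has been left on top of the cap of the square concentrate bottle in the steel holder: set it down, without dropping it, squarely on top of the column of two like cartons and let go of it. Then open the bottle: press its push-and-turn safety cap down against the spring, twist it anticlockwise (seen from above) while it is down until it is free, and lift it straight up. Finish while holding the cap still and level in the gripper about 10 cm above the bottle's mouth (do not put it down or let go), and leave the column, the mixing cup and the tape roll where they are.

Things in the scene. Friction and masses are not known exactly. Their poses are not given: they have to be found in the camera images.
- carton: loose closed cardboard carton, 100 x 56 x 42 mm (x, y, z), 0.10 to 0.21 kg, at the start lying on the bottle's cap; origin at the centre of its underside, x along its length, z up. Turned by half a turn it is the same carton.
- pile_high: upper one of the two like cartons (100 x 56 x 42 mm) that form the column; loose; origin at the centre of its underside, x along its length; its top face is 42 mm above the origin and 84 mm above the worktop
- pile_low: lower carton of the column (100 x 56 x 42 mm), loose, standing on the worktop; origin at the centre of its underside, x along its length
- bottle: square white plastic bottle held fast in a steel tray-shaped holder (98 x 98 mm, 32 mm high), all one fixed thing that cannot turn or move; origin at the centre of the holder's underside on the worktop, z up through the middle of the neck. The bottle is 84 mm square up to 90 mm, its shoulder ends at 101 mm, and its neck (27 mm thick) ends at 130 mm above the origin.
- bottle_mouth (a point): centre of the top of the bottle's neck, 130 mm above the bottle's origin
- cap: loose grey push-and-turn safety cap, round, fluted, 48 mm across, 38 mm tall, 0.05 kg, hollow below its solid upper 16 mm, where it is gripped from any side; origin at the centre of its underside, z up, 116 mm above the worktop when locked. Two lugs on the neck lock it like a bayonet: it can neither be lifted nor turned until pressed down by more than 4 mm.
- cap_top (a point): centre of the cap's flat top, 38 mm above the cap's origin, 154 mm above the worktop when locked. The cap goes down 8 mm at most, against a spring of about 6 N at first and 10 N at the bottom.
- cap_edge (a point): point on the cap's top 22 mm from its axis along the cap's own x; it lies along the bottle's x axis while locked and goes round with the cap. Pressed down, the cap turns anticlockwise seen from above (never clockwise); turned by 55 to 80 degrees it is free to be lifted straight off; a stop ends the turn at about 84 degrees.
- mixing_cup: bystander: small white mixing cup, 42 mm wide, 32 mm tall; origin at the centre of its underside
- tape_roll: bystander: roll of tape lying flat, 100 mm wide, 25 mm tall; origin at the centre of its underside
Mind the look-alikes: they are no part of the job. Leave any purple look-alike of the carton alone.

How it is judged:
On the way, in this order (a step that is already met when the one before it is completed fails the run):
1. the carton lies squarely on top of the column, let go (horizontal distance between carton and pile_high below 0.012 m and z of carton in the frame of pile_high between 0.038 and 0.046 m and angle between the x axis of carton and the x axis of pile_high, either way round below 0.16 rad and contact force between the fingers and carton below 0.3 N and linear speed of carton below 0.03 m/s), for 0.2 s.
2. the cap is pressed down by more than 4 mm (z of cap in the frame of bottle below 0.112 m and horizontal distance between cap and bottle_mouth below 0.006 m).
3. the cap is turned anticlockwise by more than 45 degrees while still on the bottle (y of cap_edge in the frame of bottle above 0.0156 m and z of cap in the frame of bottle below 0.122 m and horizontal distance between cap and bottle_mouth below 0.006 m).
At the end, for the whole second after the job is handed in: Cap gripped (over 1 N), still, level within 0.3 rad, underside over 50 mm above the bottle's mouth and within 50 mm of straight over it, off bottle and carton; carton flat on the column of two, centre within 12 mm and long side within 0.16 rad of the carton below (z of cap in the frame of bottle_mouth above 0.05 m and horizontal distance between cap and bottle_mouth below 0.05 m and angle between cap's own z axis and vertical below 0.3 rad and linear speed of cap below 0.03 m/s and contact force between the fingers and cap above 1 N and contact force between cap and bottle below 0.2 N and contact force between cap and carton below 0.2 N and horizontal distance between carton and pile_high below 0.012 m and z of carton in the frame of pile_high between 0.038 and 0.046 m and angle between the x axis of carton and the x axis of pile_high, either way round below 0.16 rad and z of pile_high in the frame of pile_low above 0.038 m and height (world z) of carton above 0.08 m); the arm keeps its last pose, push and grip.
It fails at once if the carton is dropped or thrown (linear speed of carton above 0.5 m/s and contact force between the fingers and carton below 0.1 N).
It fails at once if the column is pushed away by more than 3 cm (distance of any of pile_low, pile_high from where it was at the start of the episode above 0.03 m).
It fails at once if the mixing cup or the tape roll is moved by more than 3 cm (distance of any of mixing_cup, tape_roll from where it was at the start of the episode above 0.03 m).
It also fails if it takes over 50 s, if anything falls off the work surface, if the arm or the gripper's body presses on something with over 40 N, if the wrist force passes 120 N, or if a joint passes its speed limit or range.

## Working session

There is one attempt and no reset: what is moved stays moved. The work goes in short steps, Python scripts to look and compute and a shell command to move; the robot and the scene stay as the last step left them, time stands still between calls to the robot, and variables do not carry over. Pictures are saved under pics/ and viewed, about 8 in all and at most 12, crops included, and the job is handed in when it is done.

```bash
mkdir -p pics; python3 - <<'E'
from workcell import arm
import cv2,numpy as np
for n in("top","side"):
    cv2.imwrite(f"pics/{n}0.png",arm.snapshot(n)[:,:,::-1]); c=arm.camera_info(n); print(n,np.round(c["intrinsics"],1).tolist(),np.round(c["pose"],4).tolist())
print(arm.read_state(),arm.grip_depth)
E
```

```text
top [[519.5, 0.0, 278.9], [0.0, 519.5, 208.3], [0.0, 0.0, 1.0]] [[-0.024, -0.9809, 0.1929, 0.383], [-0.9993, 0.0291, 0.0236, 0.0955], [-0.0288, -0.1922, -0.9809, 0.9621], [0.0, 0.0, 0.0, 1.0]]
side [[400.7, 0.0, 281.8], [0.0, 400.7, 210.9], [0.0, 0.0, 1.0]] [[0.9977, -0.0085, 0.0671, 0.5187], [-0.063, -0.4771, 0.8766, -0.653], [0.0246, -0.8788, -0.4765, 0.5342], [0.0, 0.0, 0.0, 1.0]]
{'t': 0.1, 'joint_positions': array([-1.37930558e+00,  3.79359821e-01,  1.73471141e+00,  5.02921346e-06,
        1.02847654e+00, -3.32754997e-02]), 'dq': array([ 0.00059502,  0.00048834, -0.00215559, -0.00071089, -0.00216832,
       -0.00134886]), 'effort': array([-5.92688357e-04, -7.65037322e+01, -4.35289156e+01,  6.51128870e-02,
        3.98404361e-02, -3.17265813e-05]), 'ee_pos': array([ 0.15595707, -0.68202697,  0.1868567 ]), 'tcp_rot': array([ 2.10283833,  0.23833708, -2.10298898]), 'ft_force': array([ 0.81654833, -0.0563876 ,  0.55808863]), 'wrist_torque': array([-0.0364115 , -0.03271306,  0.00783222]), 'finger_gap': 0.09141706697443978} 0.0188
```

View pics/top0.png

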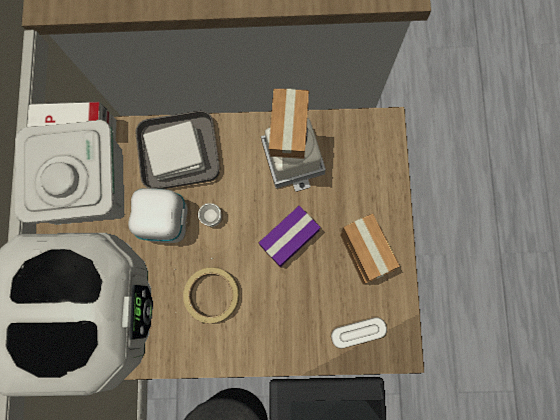

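View pics/side0.png

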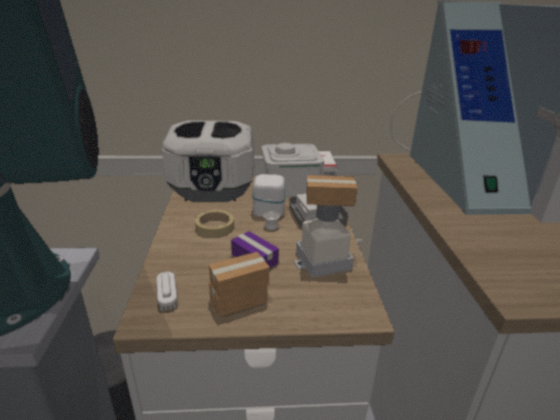

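Top: carton at about (289,122) on the bottle (294,155), column at (371,248), purple look-alike at (290,236). I'll enlarge the two cartons to pick corners.

```bash
python3 - <<'E'
import cv2,numpy as np
a=cv2.imread("pics/top0.png"); s=cv2.imread("pics/side0.png")
f=lambda i,x,y,w,h,k:cv2.resize(i[y:y+h,x:x+w],None,fx=k,fy=k,interpolation=cv2.INTER_CUBIC)
# tiles 400x300 at x4
t=[f(a,245,80,100,75,4),f(a,325,205,100,75,4),f(s,275,165,100,75,4),f(s,190,245,100,75,4)]
cv2.imwrite("pics/crop0.png",np.vstack([np.hstack(t[:2]),np.hstack(t[2:])]))
E
```

```text
(no output)
```

View pics/crop0.png

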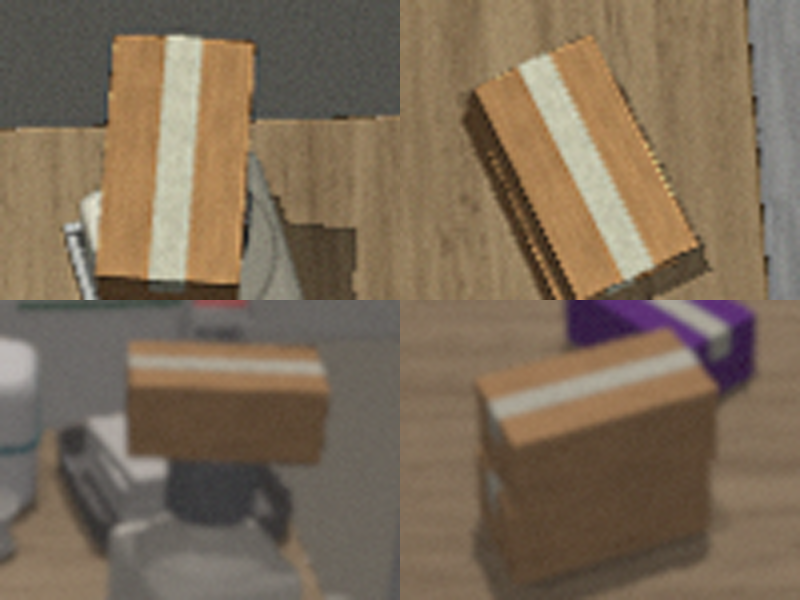

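Crop corners (x4): carton top (115,35),(254,44),(240,285),(96,276); column top (71,94),(193,36),(303,241),(179,302) in its own tile. I'll fit the known rectangles to them.

```bash
cat > h.py <<'E'
from workcell import arm
import cv2,numpy as np
from scipy.optimize import least_squares
from scipy.spatial.transform import Rotation as R
def proj(n,P):
    c=arm.camera_info(n);T=np.linalg.inv(c["pose"]);p=np.asarray(P)@T[:3,:3].T+T[:3,3];q=p@np.array(c["intrinsics"]).T
    return q[:,:2]/q[:,2:]
def back(n,uv,z):
    c=arm.camera_info(n);T=np.array(c["pose"]);d=T[:3,:3]@np.linalg.solve(c["intrinsics"],[*uv,1.]);return T[:3,3]+d*(z-T[2,3])/d[2]
def rect(x,y,a,z,L=.1,W=.056):
    c,s=np.cos(a),np.sin(a);return np.array([[x+c*u*L/2-s*v*W/2,y+s*u*L/2+c*v*W/2,z] for u,v in((1,1),(1,-1),(-1,-1),(-1,1))])
def fit(n,px,z,x0,L=.1,W=.056):
    r=least_squares(lambda p:(proj(n,rect(*p,z,L,W))-px).ravel(),x0);return r.x,np.abs(r.fun).max()
def cropx(px,ox,oy,k=4): return (np.array(px)+.5)/k-.5+[ox,oy]
def tool(): s=arm.read_state();return s,R.from_rotvec(s["tcp_rot"])
def need(target_tcp,jaw_yaw):
    """tool-frame shift (mm) to target, and turn about tool x (deg) to bring jaw axis to yaw (mod 180), plus tilt"""
    s,r=tool();M=r.as_matrix();y=M[:,1];cur=np.arctan2(y[1],y[0]);d=(jaw_yaw-cur+np.pi/2)%np.pi-np.pi/2
    return dict(shift=np.round(M.T@(np.array(target_tcp)-s["ee_pos"])*1e3,1),turn_x=round(np.degrees(-d),2),x=M[:,0].round(4),y=M[:,1].round(4),z=M[:,2].round(4),p=s["ee_pos"].round(4),q=s["joint_positions"].round(2),f=s["ft_force"].round(1),gap=round(s["finger_gap"],4),t=s["t"])
E
python3 - <<'E'
from h import *
c=cropx([(115,35),(254,44),(240,285),(96,276)],245,80)
k=cropx([(71,94),(193,36),(303,241),(179,302)],325,205)
print(fit("top",c,.196,[.6,.08,0]));print(fit("top",k,.084,[.4,-.1,.5]))
for uv in((209,214),(212,295),(304,185)):print(back("top",uv,.0))
for n,uv in(("top",(265,152)),("top",(277,187)),("top",(326,176))):print(back(n,uv,.032))
print(need([.6,.08,.3],1.57))
p=fit("top",c,.196,[.6,.08,0])[0];q=fit("top",k,.084,[.4,-.1,.5])[0]
print((cropx(np.zeros((1,2)),0,0)))
print(proj("side",rect(*p,.196)),proj("side",rect(*q,.084)))
E
```

```text
(array([ 0.67425152,  0.09529142, -0.09449502]), np.float64(0.5016092320426537))
(array([ 0.48551085, -0.03770251,  0.42702682]), np.float64(0.8981018164382135))
[0.56515972 0.25106025 0.        ]
[0.41380408 0.24524134 0.        ]
[0.61594765 0.06977341 0.        ]
[0.67373054 0.14119535 0.032     ]
[0.60595863 0.12036511 0.032     ]
[0.62398441 0.02958329 0.032     ]
{'shift': array([-112.5, -644. , -602.7]), 'turn_x': np.float64(12.92), 'x': array([-2.e-04,  9.e-04, -1.e+00]), 'y': array([ 0.2229, -0.9748, -0.001 ]), 'z': array([-0.9748, -0.2229, -0.    ]), 'p': array([ 0.156 , -0.682 ,  0.1869]), 'q': array([-1.38,  0.38,  1.73,  0.  ,  1.03, -0.03]), 'f': array([ 0.8, -0.1,  0.6]), 'gap': 0.0914, 't': 0.1}
[[-0.375 -0.375]]
[[352.74130934 176.76126112]
 [356.21270897 187.97456691]
 [306.24580034 186.1962295 ]
 [305.66442781 175.10646934]] [[255.6259961  251.30958654]
 [268.17614911 266.492848  ]
 [217.4987263  281.42262237]
 [207.14678105 264.52697329]]
```

```bash
python3 -m pendant '[[6.1,0,0,-25,0,0,1],[6.1,0,0,-25,0,0,1],[6.1,0,0,-25,0,0,1],[0,0,0,0,-34.3,-18.5,1],[0,0,0,0,-34.3,-18.5,1],[0,0,0,0,-34.3,-18.5,1],[0,0,0,0,-34.3,-18.5,1],[0,0,0,0,-34.3,-18.5,1],[0,0,0,0,-34.3,-18.5,1],[0,0,0,0,-34.3,-18.5,1],[0,0,0,0,-34.3,-18.5,1],[0,0,0,0,-34.3,-18.5,1],[0,0,0,0,-34.3,-18.5,1],[0,0,0,0,-34.3,-18.5,1],[0,0,0,0,-34.3,-18.5,1],[0,0,0,0,-34.3,-18.5,1],[0,0,0,0,-34.3,-18.5,1],[0,0,0,0,-34.3,-18.5,1]]'; python3 -c "
from h import *
print(need([.674,.095,.26],1.476))"
```

```text
t: 1.6
ee_pos: [0.4961, -0.1816, 0.2629]
tcp_rot: [-2.154, 0.124, 2.158]
ft_force: [0.0, -0.6, -0.1]
finger_gap: 0.0912
{'shift': array([   4.3, -296. , -143.3]), 'turn_x': np.float64(-1.5), 'x': array([-0.0016,  0.0061, -1.    ]), 'y': array([-0.1207, -0.9927, -0.0059]), 'z': array([-0.9927,  0.1207,  0.0024]), 'p': array([ 0.4961, -0.1816,  0.2629]), 'q': array([-0.4 ,  0.02,  2.02,  0.01,  1.1 ,  1.29]), 'f': array([ 0. , -0.6, -0.1]), 'gap': 0.0912, 't': 1.6}
```

```bash
python3 -m pendant '[[0,0,0,0,-34.3,-17,1],[0,0,0,0,-34.3,-17,1],[0,0,0,0,-34.3,-17,1],[0,0,0,0,-34.3,-17,1],[0,0,0,0,-34.3,-17,1],[0,0,0,0,-34.3,-17,1],[0,0,0,0,-30,-15,1],[0,0,0,0,-30,-15,1],[-1.5,0,0,0,-10,-8,1],[0,0,0,0,0,0,1]]'; python3 -c "
from h import *
print(need([.674,.095,.159],1.476))"
```

```text
t: 2.43
ee_pos: [0.6752, 0.0976, 0.2616]
tcp_rot: [-2.169, 0.088, 2.179]
ft_force: [-0.5, 0.1, 0.8]
finger_gap: 0.0914
{'shift': array([102.6,   3.3,   0.5]), 'turn_x': np.float64(0.46), 'x': array([-0.0041,  0.0065, -1.    ]), 'y': array([-0.0867, -0.9962, -0.0061]), 'z': array([-0.9962,  0.0867,  0.0046]), 'p': array([0.6752, 0.0976, 0.2616]), 'q': array([0.11, 0.28, 1.72, 0.01, 1.14, 1.76]), 'f': array([-0.5,  0.1,  0.8]), 'gap': 0.0914, 't': 2.4333}
```

```bash
python3 -m pendant '[[0.5,0,0,25,3,0.5,1],[0,0,0,30,0,0,1],[0,0,0,25,0,0,1],[0,0,0,15,0,0,1],[0,0,0,6,0,0,1],[0,0,0,0,0,0,1]]'; python3 - <<'E'
from h import *
print(need([.674,.095,.159],1.476))
a=arm.snapshot("top")[:,:,::-1];s=arm.snapshot("side")[:,:,::-1]
f=lambda i,x,y,w,h,k:cv2.resize(i[y:y+h,x:x+w],None,fx=k,fy=k,interpolation=cv2.INTER_CUBIC)
cv2.imwrite("pics/g.png",np.hstack([f(a,220,60,130,130,3),f(s,260,100,130,130,3)]))
E
```

```text
t: 2.93
ee_pos: [0.6718, 0.0911, 0.157]
tcp_rot: [-2.164, 0.099, 2.174]
ft_force: [-0.1, -0.1, -0.1]
finger_gap: 0.0912
{'shift': array([-2. , -4.1, -1.8]), 'turn_x': np.float64(-0.14), 'x': array([-0.0044,  0.0057, -1.    ]), 'y': array([-0.097 , -0.9953, -0.0053]), 'z': array([-0.9953,  0.097 ,  0.005 ]), 'p': array([0.6718, 0.0911, 0.157 ]), 'q': array([0.1 , 0.38, 1.79, 0.01, 0.97, 1.76]), 'f': array([-0.1, -0.1, -0.1]), 'gap': 0.0912, 't': 2.9333}
```

View pics/g.png

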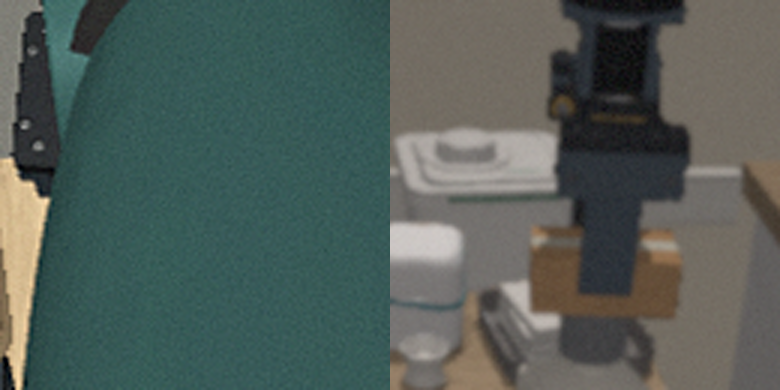

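The side view shows the fingers (near finger at crop (610,240)) straddling the carton in the middle, with the tips just above its underside. I'll recentre, then close.

```bash
python3 -m pendant '[[0,0,0,-2,-4,-2,1],[0,0,0,0,0,0,0.8],[0,0,0,0,0,0,0.65],[0,0,0,0,0,0,0.5],[0,0,0,0,0,0,0.4],[0,0,0,0,0,0,0.4],[0,0,0,0,0,0,0.4],[0,0,0,0,0,0,0.4]]'; python3 -c "
from h import *
print(need([.674,.095,.159],1.476))"
```

```text
t: 3.7
ee_pos: [0.6784, 0.0954, 0.1674]
tcp_rot: [-2.174, 0.098, 2.162]
ft_force: [0.3, -0.5, 0.4]
finger_gap: 0.0555
{'shift': array([8.3, 0.9, 4.4]), 'turn_x': np.float64(-0.14), 'x': array([ 0.0059,  0.0066, -1.    ]), 'y': array([-0.097 , -0.9953, -0.0072]), 'z': array([-0.9953,  0.097 , -0.0053]), 'p': array([0.6784, 0.0954, 0.1674]), 'q': array([0.1 , 0.38, 1.78, 0.01, 0.98, 1.77]), 'f': array([ 0.3, -0.5,  0.4]), 'gap': 0.0555, 't': 3.7}
```

```bash
python3 -m pendant '[[0,0,0,-8,0,0,0.2],[0,0,0,-15,0,0,0.2],[0,0,0,-20,0,0,0.2],[0,0,0,-12,0,0,0.2],[0,0,0,0,10,11,0.2],[0,0,0,0,19,22,0.2],[0,0,0,0,19,22,0.2],[0,0,0,0,19,22,0.2],[0,0,0,0,19,22,0.2],[0,0,0,0,19,22,0.2],[0,0,0,0,19,22,0.2],[-6,0,0,0,10,11,0.2],[-6,0,0,0,0,0,0.2],[-6,0,0,0,0,0,0.2],[-6,0,0,0,0,0,0.2],[-6,0,0,0,0,0,0.2],[0,0,0,0,0,0,0.2]]'; python3 - <<'E'
from h import *
print(need([.4855-.004*np.cos(-.427)*-1,-.0377+.004*np.sin(.427),.15],.427+np.pi/2))
s=arm.snapshot("side")[:,:,::-1]
cv2.imwrite("pics/m.png",cv2.resize(s[130:330,150:350],None,fx=3,fy=3,interpolation=cv2.INTER_CUBIC))
E
```

```text
t: 5.12
ee_pos: [0.5059, -0.0281, 0.2384]
tcp_rot: [1.993, 0.454, -1.952]
ft_force: [0.2, -0.1, -0.3]
finger_gap: 0.0551
{'shift': array([88. , -0.4, 20.3]), 'turn_x': np.float64(1.34), 'x': array([ 0.0193,  0.0062, -0.9998]), 'y': array([ 0.4353, -0.9003,  0.0028]), 'z': array([-0.9001, -0.4352, -0.0201]), 'p': array([ 0.5059, -0.0281,  0.2384]), 'q': array([-0.11, -0.01,  2.1 ,  0.01,  1.03,  1.01]), 'f': array([ 0.2, -0.1, -0.3]), 'gap': 0.0551, 't': 5.1167}
```

View pics/m.png

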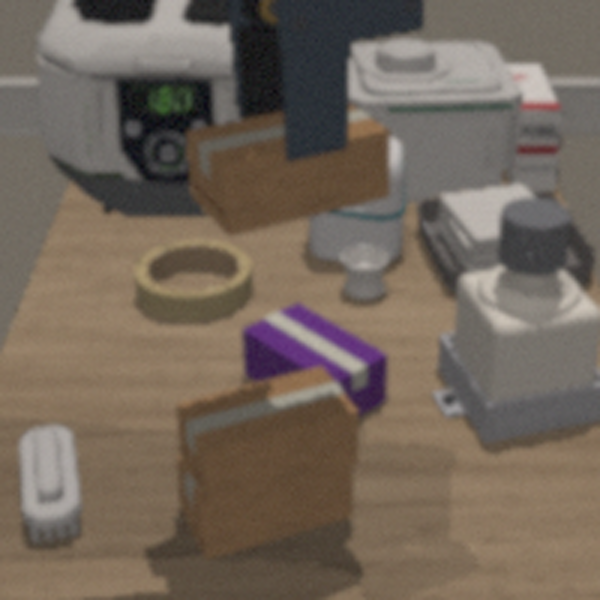

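```bash
cat > held.py <<'E'
from h import *
def fit_held(px,lab,off,k,n="side"):
    """lab: (along,near,up) signs; box in tool frame: pitch about tool y, centre (u up of underside, w along tool z)"""
    s,r=tool();M=r.as_matrix();q=cropx(px,*off,k);lab=np.array(lab,float)
    def pts(p):
        w,u,b=p;a=lab[:,0]*.05;h=np.where(lab[:,2]>0,.042,0.)-.021
        A=a*np.cos(b)-h*np.sin(b);H=a*np.sin(b)+h*np.cos(b)
        L=np.c_[-(u+.021+H),lab[:,1]*.028,w-A];return L@M.T+s["ee_pos"]
    f=least_squares(lambda p:(proj(n,pts(p))-q).ravel(),[0,-.013,0]);c=pts(f.x)
    w,u,b=f.x;ctr=s["ee_pos"]+M@[-(u+.021-.021*np.cos(b)),0,w]
    return f.x,np.abs(f.fun).max(),ctr,M
E
python3 - <<'E'
from held import *
x,e,c,M=fit_held([(232,233),(389,192),(188,130),(194,191),(388,128)],[(-1,1,0),(1,1,0),(-1,-1,1),(-1,-1,0),(1,1,1)],(150,130),3)
print("w,u,pitch",x,e,"underside centre",c, "tool pitch deg",np.degrees(np.arcsin(M[2,2])))
d=M.T@(np.array([.4855,-.0377,.084])-c);print("shift mm",d*1e3)
E
```

```text
w,u,pitch [ 0.00116828 -0.01022348  0.01375007] 1.0481251152320965 underside centre [ 0.50520065 -0.02856503  0.22819933] tool pitch deg -1.1659348170303876
shift mm [143.72642863  -0.62678953  24.64406576]
```

Carton is held (side crop corners (188,130), (232,233), (389,192)), about level, with its underside about 10 mm below the TCP. The grey cap is still on the bottle at (535,235). I'll correct and go down to about 2.5 cm above the column.

```bash
python3 -m pendant '[[1.3,-1.15,0,0,0,10,0.2],[0,0,0,10,0,11,0.2],[0,0,0,20,0,0,0.2],[0,0,0,25,0,0,0.2],[0,0,0,25,0,0,0.2],[0,0,0,20,0,0,0.2],[0,0,0,12,0,0,0.2],[0,0,0,0,0,0,0.2],[0,0,0,0,0,0,0.2]]'; python3 - <<'E'
from h import *
print(need([.4855+.0015,-.0377,.094],.427+np.pi/2))
s=arm.snapshot("side")[:,:,::-1]
cv2.imwrite("pics/n.png",cv2.resize(s[200:325,160:310],None,fx=5,fy=5,interpolation=cv2.INTER_CUBIC)[:600])
E
```

```text
t: 5.92
ee_pos: [0.4847, -0.0382, 0.1221]
tcp_rot: [2.011, 0.398, -1.995]
ft_force: [-0.2, 0.3, -0.8]
finger_gap: 0.055
{'shift': array([28.1,  0.3, -2.2]), 'turn_x': np.float64(-1.84), 'x': array([ 0.0082, -0.0017, -1.    ]), 'y': array([ 0.3848, -0.923 ,  0.0047]), 'z': array([-0.923 , -0.3848, -0.0069]), 'p': array([ 0.4847, -0.0382,  0.1221]), 'q': array([-0.13,  0.14,  2.2 , -0.  ,  0.8 ,  1.05]), 'f': array([-0.2,  0.3, -0.8]), 'gap': 0.055, 't': 5.9167}
```

View pics/n.png

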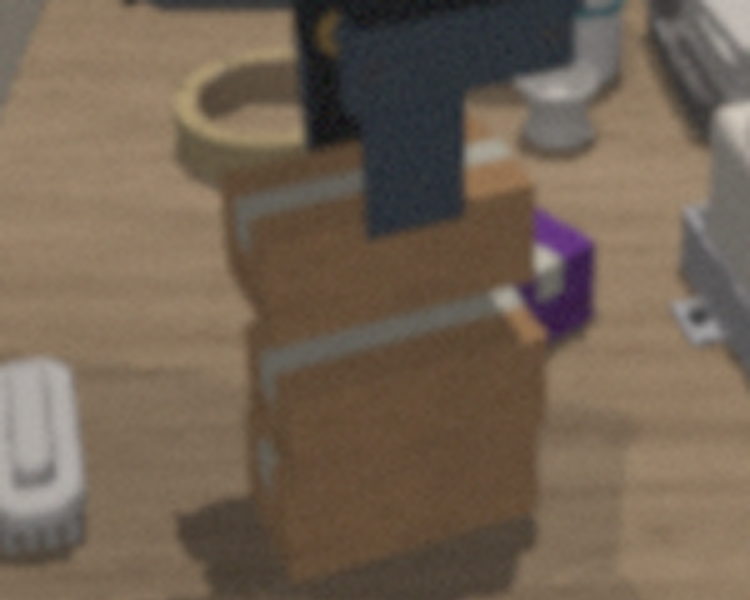

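```bash
python3 - <<'E'
from held import *
x,e,c,M=fit_held([(264,321),(533,282),(224,170),(231,260),(533,181)],[(-1,1,0),(1,1,0),(-1,-1,1),(-1,-1,0),(1,1,1)],(160,200),5)
print("w,u,pitch",x,e,"underside centre",c)
print("shift mm",M.T@(np.array([.4855,-.0377,.084])-c)*1e3)
# column recheck in the side view
q=cropx([(250,325),(286,373),(546,338)],160,200,5)
pr=proj("side",rect(.4855,-.0377,.427,.084));print(q,pr)
E
```

```text
w,u,pitch [ 0.00196339 -0.00930208 -0.04568545] 3.5907137808755465 underside centre [ 0.48292626 -0.03898691  0.11301742]
shift mm [29.03551645 -0.3358381  -2.66776171]
[[209.6 264.6]
 [216.8 274.2]
 [268.8 267.2]] [[255.62113302 251.30920452]
 [268.17027612 266.49264032]
 [217.4919846  281.42154138]
 [207.14122517 264.52579368]]
```

```bash
python3 - <<'E'
from held import *
x,e,c,M=fit_held([(533,282),(224,170),(231,260),(533,181)],[(1,1,0),(-1,-1,1),(-1,-1,0),(1,1,1)],(160,200),5)
print("w,u,pitch",x,e,"underside centre",c)
print("shift mm",M.T@(np.array([.4855,-.0377,.084])-c)*1e3)
E
```

```text
w,u,pitch [ 0.00150355 -0.01140367 -0.01062225] 0.9675384827563107 underside centre [ 0.48336826 -0.03881355  0.1108984 ]
shift mm [26.91320616 -0.3358381  -2.20791973]
```

```bash
python3 -m pendant '[[-1.8,-0.4,0,6,0,-2,0.2],[0,0,0,8,0,0,0.2],[0,0,0,6,0,0,0.2],[0,0,0,0,0,0,0.2],[0,0,0,0,0,0,0.2]]'; python3 - <<'E'
from h import *
print(need([.4855+.0015,-.0377,.095],.427+np.pi/2))
E
```

```text
t: 6.38
ee_pos: [0.4887, -0.0377, 0.1032]
tcp_rot: [1.987, 0.425, -1.977]
ft_force: [0.6, -0.1, -0.4]
finger_gap: 0.0552
{'shift': array([ 8.2, -0.8,  1.6]), 'turn_x': np.float64(0.08), 'x': array([ 0.0066, -0.0053, -1.    ]), 'y': array([ 0.4155, -0.9096,  0.0076]), 'z': array([-0.9096, -0.4155, -0.0038]), 'p': array([ 0.4887, -0.0377,  0.1032]), 'q': array([-0.12,  0.18,  2.19, -0.01,  0.76,  1.03]), 'f': array([ 0.6, -0.1, -0.4]), 'gap': 0.0552, 't': 6.3833}
```

```bash
python3 -m pendant '[[0,0,0,4,-0.8,1.6,0.2],[0,0,0,2,0,0,0.2],[0,0,0,1,0,0,0.2]]';python3 -m pendant '[[0,0,0,1,0,0,0.2],[0,0,0,1,0,0,0.2]]'; python3 - <<'E'
from h import *
print(need([.4855+.0015,-.0377,.095],.427+np.pi/2))
E
```

```text
t: 6.63
ee_pos: [0.4876, -0.0378, 0.097]
tcp_rot: [1.988, 0.424, -1.976]
ft_force: [-5.9, -2.1, 21.6]
finger_gap: 0.0556
t: 6.8
ee_pos: [0.4881, -0.0381, 0.0968]
tcp_rot: [1.988, 0.424, -1.976]
ft_force: [-10.0, -1.1, 24.7]
finger_gap: 0.0551
{'shift': array([ 1.8, -0.9,  0.9]), 'turn_x': np.float64(0.06), 'x': array([ 0.0074, -0.0057, -1.    ]), 'y': array([ 0.4151, -0.9098,  0.0083]), 'z': array([-0.9098, -0.4151, -0.0043]), 'p': array([ 0.4881, -0.0381,  0.0968]), 'q': array([-0.12,  0.19,  2.2 , -0.01,  0.75,  1.03]), 'f': array([-10. ,  -1.1,  24.7]), 'gap': 0.0551, 't': 6.8}
```

Contact at 25 N, at the expected height. I'll ease the push, open, back out upwards and look.

```bash
python3 -m pendant '[[0,0,0,-0.5,0,0,0.2],[0,0,0,0,0,0,0.58],[0,0,0,0,0,0,0.65],[0,0,0,0,0,0,0.75],[0,0,0,0,0,0,0.9],[0,0,0,0,0,0,1],[0,0,0,-3,0,0,1],[0,0,0,-10,0,0,1],[0,0,0,-25,0,0,1],[0,0,0,-40,0,0,1],[0,0,0,-40,0,0,1],[0,0,0,-40,0,0,1],[0,0,0,0,-30,20,1],[0,0,0,0,-40,0,1],[0,0,0,0,-40,0,1],[0,0,0,0,-40,0,1],[0,0,0,0,-40,0,1],[0,0,0,0,0,0,1]]'; python3 - <<'E'
from h import *
print(need([.648,.086,.2],.427+np.pi/2))
a=arm.snapshot("top")[:,:,::-1];s=arm.snapshot("side")[:,:,::-1]
cv2.imwrite("pics/ta.png",a);cv2.imwrite("pics/sa.png",s)
f=lambda i,x,y,w,h,k:cv2.resize(i[y:y+h,x:x+w],None,fx=k,fy=k,interpolation=cv2.INTER_CUBIC)
cv2.imwrite("pics/p.png",np.vstack([np.hstack([f(a,325,205,100,75,4),f(a,245,110,100,75,4)]),np.hstack([f(s,190,225,100,75,4),f(s,275,175,100,75,4)])]))
E
```

```text
t: 8.3
ee_pos: [0.386, 0.1324, 0.2719]
tcp_rot: [2.001, 0.419, -1.97]
ft_force: [0.1, -0.6, -0.1]
finger_gap: 0.0913
{'shift': array([  76.2,  149. , -218.9]), 'turn_x': np.float64(-0.26), 'x': array([ 0.0161, -0.0031, -0.9999]), 'y': array([ 0.4099, -0.9121,  0.0095]), 'z': array([-0.912 , -0.41  , -0.0134]), 'p': array([0.386 , 0.1324, 0.2719]), 'q': array([ 0.28, -0.24,  2.23, -0.01,  1.13,  1.43]), 'f': array([ 0.1, -0.6, -0.1]), 'gap': 0.0913, 't': 8.3}
```

View pics/p.png

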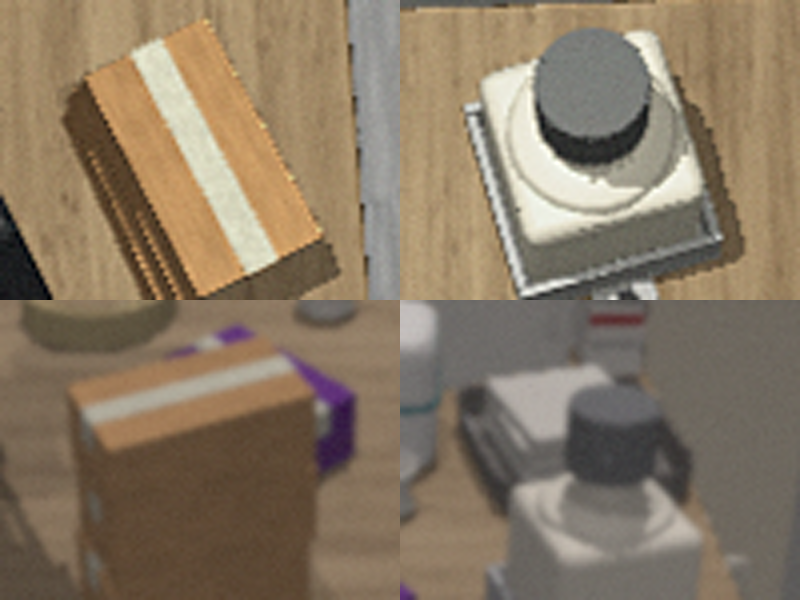

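```bash
python3 - <<'E'
from h import *
k=cropx([(87,75),(208,19),(325,236),(200,299)],325,205)
print(fit("top",k,.126,[.48,-.03,.43]))
k=cropx([(69,391),(315,392),(110,454)],190,225)-[0,75]
print(k,proj("side",rect(.4855,-.0377,.427,.126))[[3,1,2]])
t=back("top",cropx((193,83),245,110),.154);s=back("side",cropx((215,106),275,175),.154);print("cap",t,s)
m=(t+s)/2
print(need([t[0],t[1],.25],.427+np.pi/2))
E
```

```text
(array([ 0.48489245, -0.03898673,  0.42250867]), np.float64(0.634996141143489))
[[206.875 247.375]
 [268.375 247.625]
 [217.125 263.125]] [[205.66385267 245.78510815]
 [268.36167651 247.78746424]
 [216.22284401 261.99856874]]
cap [0.67084713 0.08897533 0.154     ] [0.67265584 0.08774063 0.154     ]
{'shift': array([  26.8,  152.2, -241.2]), 'turn_x': np.float64(-0.32), 'x': array([ 0.0167, -0.0041, -0.9999]), 'y': array([ 0.4091, -0.9124,  0.0106]), 'z': array([-0.9123, -0.4092, -0.0135]), 'p': array([0.3881, 0.1292, 0.2719]), 'q': array([ 0.27, -0.24,  2.23, -0.01,  1.13,  1.42]), 'f': array([-0.2,  0.1,  0.4]), 'gap': 0.0916, 't': 8.4}
```

Carton sits at (0.485,-0.039), yaw 0.423, within about 2 mm of the column. Cap axis is at about (0.6715,0.0885) in both views. I'll check the clearance to the counter behind before choosing the turning direction.

```bash
python3 - <<'E'
from h import *
for z in(0,.05,.1,.15,.2,.25,.3):
    print(z,back("top",(30,25),z)[:2].round(3),back("top",(425,12),z)[:2].round(3),back("side",(378,160),z)[:2].round(3),back("side",(525,408),z)[:2].round(3))
E
```

```text
0 [0.972 0.622] [ 0.968 -0.186] [0.976 0.719] [ 0.918 -0.292]
0.05 [0.941 0.595] [ 0.937 -0.172] [0.934 0.591] [ 0.881 -0.326]
0.1 [0.911 0.567] [ 0.907 -0.157] [0.891 0.462] [ 0.843 -0.36 ]
0.15 [0.88 0.54] [ 0.876 -0.142] [0.848 0.334] [ 0.806 -0.393]
0.2 [0.85  0.512] [ 0.846 -0.128] [0.805 0.206] [ 0.769 -0.427]
0.25 [0.819 0.485] [ 0.816 -0.113] [0.762 0.077] [ 0.731 -0.461]
0.3 [0.788 0.458] [ 0.785 -0.098] [ 0.719 -0.051] [ 0.694 -0.495]
```

```bash
python3 -m pendant '[[0,-0.8,-0.6,0,10,-15,1],[0,0,0,0,19,-30,1],[0,0,0,0,19,-30,1],[0,0,0,0,19,-30,1],[0,0,0,0,19,-30,1],[0,0,0,0,19,-30,1],[0,0,0,0,19,-30,1],[0,0,0,5,15,-25,1],[0,0,0,5,10,-15,1],[0,0,0,10,0,0,1],[0,0,0,0,0,0,1]]'; python3 - <<'E'
from h import *
print(need([.6715,.0885,.127],.427+np.pi/2))
E
```

```text
t: 9.32
ee_pos: [0.6814, 0.0663, 0.2522]
tcp_rot: [1.998, 0.41, -1.997]
ft_force: [-0.3, -0.4, -0.4]
finger_gap: 0.0911
{'shift': array([125.2, -24.5,   0.3]), 'turn_x': np.float64(-1.18), 'x': array([ 5.0e-04, -1.2e-03, -1.0e+00]), 'y': array([ 0.3954, -0.9185,  0.0013]), 'z': array([-0.9185, -0.3954,  0.    ]), 'p': array([0.6814, 0.0663, 0.2522]), 'q': array([ 0.06,  0.29,  1.73, -0.  ,  1.12,  1.23]), 'f': array([-0.3, -0.4, -0.4]), 'gap': 0.0911, 't': 9.3167}
```

```bash
python3 -m pendant '[[0,0,0,0,-12,0,1],[0,0,0,0,-10,0,1],[0,0,0,0,0,0,1],[0,0,0,20,0,0,1],[0,0,0,15,0,0,1],[0,0,0,0,0,0,1],[0,0,0,0,0,0,1]]'; python3 - <<'E'
from h import *
print(need([.6715,.0885,.127],.427+np.pi/2))
E
```

```text
t: 9.9
ee_pos: [0.6693, 0.0861, 0.2189]
tcp_rot: [1.999, 0.409, -1.997]
ft_force: [-0.3, 0.8, 1.7]
finger_gap: 0.091
{'shift': array([91.9, -1.5, -2.9]), 'turn_x': np.float64(-1.26), 'x': array([ 0.0016, -0.0012, -1.    ]), 'y': array([ 0.394 , -0.9191,  0.0017]), 'z': array([-0.9191, -0.394 , -0.001 ]), 'p': array([0.6693, 0.0861, 0.2189]), 'q': array([ 0.09,  0.31,  1.77, -0.  ,  1.06,  1.26]), 'f': array([-0.3,  0.8,  1.7]), 'gap': 0.091, 't': 9.9}
```

Good. Down to the grasp height.

```bash
python3 -m pendant '[[0,0,0,15,-1.5,-3,1],[0,0,0,25,0,0,1],[0,0,0,25,0,0,1],[0,0,0,15,0,0,1],[0,0,0,5,0,0,1],[0,0,0,0,0,0,1]]'; python3 - <<'E'
from h import *
print(need([.6715,.0885,.127],.427+np.pi/2))
E
```

```text
t: 10.4
ee_pos: [0.6739, 0.0899, 0.1316]
tcp_rot: [2.004, 0.409, -1.991]
ft_force: [-0.4, -0.3, 1.6]
finger_gap: 0.0915
{'shift': array([4.6, 0.3, 2.7]), 'turn_x': np.float64(-1.22), 'x': array([ 6.9e-03, -6.0e-04, -1.0e+00]), 'y': array([ 0.3946, -0.9188,  0.0033]), 'z': array([-0.9188, -0.3946, -0.0061]), 'p': array([0.6739, 0.0899, 0.1316]), 'q': array([ 0.1 ,  0.41,  1.81, -0.  ,  0.92,  1.26]), 'f': array([-0.4, -0.3,  1.6]), 'gap': 0.0915, 't': 10.4}
```

```bash
python3 -m pendant '[[0,-0.4,0,5,0.3,2.7,1],[0,0,0,0,0,0,0.8],[0,0,0,0,0,0,0.65],[0,0,0,0,0,0,0.5],[0,0,0,0,0,0,0.2],[0,0,0,0,0,0,0.2],[0,0,0,0,0,0,0.2],[0,0,0,0,0,0,0.2]]'; python3 - <<'E'
from h import *
print(need([.6715,.0885,.127],.427+np.pi/2))
E
```

```text
t: 11.07
ee_pos: [0.674, 0.0888, 0.1308]
tcp_rot: [2.002, 0.406, -1.991]
ft_force: [0.1, -0.0, -0.6]
finger_gap: 0.0473
{'shift': array([ 3.8, -0.7,  2.4]), 'turn_x': np.float64(-1.22), 'x': array([ 0.0058, -0.0031, -1.    ]), 'y': array([ 0.3946, -0.9188,  0.0051]), 'z': array([-0.9188, -0.3946, -0.0041]), 'p': array([0.674 , 0.0888, 0.1308]), 'q': array([ 0.1 ,  0.41,  1.8 , -0.  ,  0.92,  1.27]), 'f': array([ 0.1, -0. , -0.6]), 'gap': 0.0473, 't': 11.0667}
```

Gripped at a gap of 47 mm. Press down.

```bash
python3 -m pendant '[[0,0,0,2,0,0,0.2],[0,0,0,3,0,0,0.2],[0,0,0,3,0,0,0.2],[0,0,0,2,0,0,0.2]]'; python3 - <<'E'
from h import *
print(need([.6715,.0885,.1235],.427+np.pi/2))
E
```

```text
t: 11.4
ee_pos: [0.6751, 0.0895, 0.1219]
tcp_rot: [2.005, 0.407, -1.989]
ft_force: [-3.0, 4.3, 9.0]
finger_gap: 0.0207
{'shift': array([-1.6, -0.5,  3.7]), 'turn_x': np.float64(-1.25), 'x': array([ 0.0082, -0.0017, -1.    ]), 'y': array([ 0.3941, -0.919 ,  0.0048]), 'z': array([-0.919 , -0.3942, -0.0069]), 'p': array([0.6751, 0.0895, 0.1219]), 'q': array([ 0.1 ,  0.42,  1.81, -0.  ,  0.9 ,  1.27]), 'f': array([-3. ,  4.3,  9. ]), 'gap': 0.0207, 't': 11.4}
```

The gap fell to 21 mm, so the fingers have slipped off something. Look before moving.

```bash
python3 - <<'E'
from h import *
a=arm.snapshot("top")[:,:,::-1];s=arm.snapshot("side")[:,:,::-1]
f=lambda i,x,y,w,h,k:cv2.resize(i[y:y+h,x:x+w],None,fx=k,fy=k,interpolation=cv2.INTER_CUBIC)
cv2.imwrite("pics/q.png",np.hstack([f(a,220,80,100,140,4),f(s,290,120,100,140,4)]))
S=arm.read_state();print(S["t"],S["ft_force"],S["finger_gap"],S["ee_pos"])
print(proj("side",[S["ee_pos"]]),proj("top",[S["ee_pos"]]))
E
```

```text
11.5 [-1.71788342  3.75891719  7.10237591] 0.018157894190918657 [0.67507586 0.08962562 0.12186632]
[[328.14954422 214.08119671]] [[292.46201139 134.44602368]]
```

View pics/q.png

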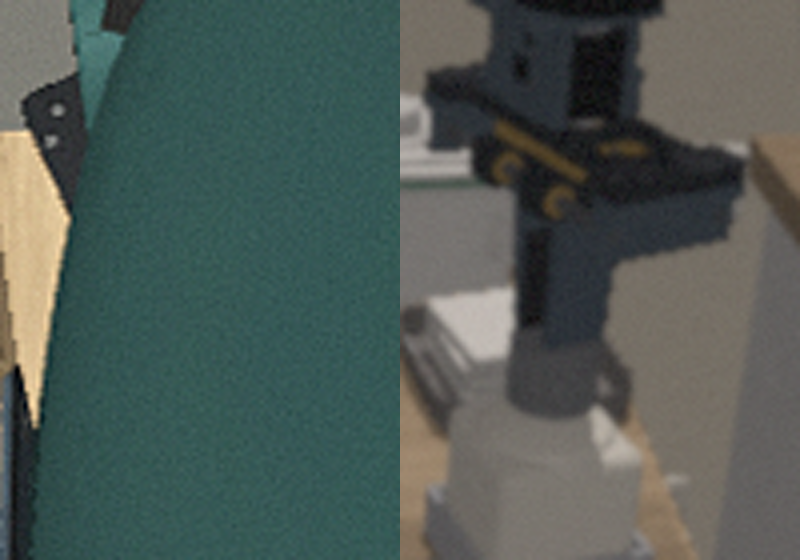

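The closed fingers seem to stand on the cap top: the near fingertip is at crop (580,345) and the cap below it. So the real tips look higher than the stated TCP. I'll measure that offset from this and the earlier side pictures.

```bash
python3 - <<'E'
from h import *
C=np.array(arm.camera_info("side")["pose"])
def zat(uv,P,n):  # intersect ray with finger back plane
    d=C[:3,:3]@np.linalg.solve(arm.camera_info("side")["intrinsics"],[*uv,1.]);k=np.dot(n,np.array(P)-C[:3,3])/np.dot(n,d);return C[:3,3]+k*d
for nm,px,off,k,P,y,gap in[("now",(580,345),(290-100,120),4,[.6751,.0896,.1219],[.394,-.919,0],.018),
 ("grip open",(608-390,294),(260,100),3,[.6718,.0911,.157],[-.097,-.995,0],.0912),
 ("held",(415,226),(160,200),5,[.4847,-.0382,.1221],[.385,-.923,0],.055),
 ("held m",(318,155),(150,130),3,[.5059,-.0281,.2384],[.435,-.9,0],.055)]:
    y=np.array(y);uv=cropx(px,*off,k)
    for t in(0,.0135):
        Q=zat(uv,np.array(P)+y*(gap/2+t),y);print(nm,t,"tip z",Q[2].round(4),"minus ee z",(Q[2]-P[2]).round(4),Q[:2].round(3))
E
```

```text
now 0 tip z 0.1443 minus ee z 0.0224 [0.686 0.085]
now 0.0135 tip z 0.1529 minus ee z 0.031 [0.683 0.068]
grip open 0 tip z 0.1833 minus ee z 0.0263 [0.671 0.045]
grip open 0.0135 tip z 0.19 minus ee z 0.033 [0.668 0.032]
held 0 tip z 0.1468 minus ee z 0.0247 [ 0.497 -0.063]
held 0.0135 tip z 0.1562 minus ee z 0.0341 [ 0.497 -0.077]
held m 0 tip z 0.2629 minus ee z 0.0245 [ 0.52  -0.052]
held m 0.0135 tip z 0.2697 minus ee z 0.0313 [ 0.52  -0.067]
```

The tips stand about 26 mm behind the reported TCP in all four readings, so I gripped only the cap's rim. I'll raise, open, recentre and go deeper, with the tips at about z 0.137 (reported TCP about 0.110).

```bash
python3 -m pendant '[[0,0,0,-10,0,0,0.2],[0,0,0,-20,0,0,0.2],[0,-0.5,0,-15,-0.5,3.5,0.5],[0,0,0,0,0,0,1],[0,0,0,0,0,0,1],[0,0,0,0,0,0,1],[0,0,0,0,0,0,1],[0,0,0,0,0,0,1]]'; python3 - <<'E'
from h import *
print(need([.6715,.0885,.110],.427+np.pi/2))
E
```

```text
t: 12.17
ee_pos: [0.6707, 0.0887, 0.1669]
tcp_rot: [1.994, 0.405, -1.999]
ft_force: [0.5, -0.5, -0.0]
finger_gap: 0.0553
{'shift': array([56.8,  0.2, -0.9]), 'turn_x': np.float64(-1.23), 'x': array([-0.0016, -0.0054, -1.    ]), 'y': array([ 0.3945, -0.9189,  0.0044]), 'z': array([-0.9189, -0.3945,  0.0036]), 'p': array([0.6707, 0.0887, 0.1669]), 'q': array([ 0.1 ,  0.37,  1.79, -0.01,  0.98,  1.27]), 'f': array([ 0.5, -0.5, -0. ]), 'gap': 0.0553, 't': 12.1667}
```

```bash
python3 -m pendant '[[0,0,0,0,0,0,1],[0,0,0,0,0,0,1],[0,0,0,0,0,0,1],[0,0,0,0,0,0,1],[0,0,0,0,0,0,1],[0,0,0,15,0,0,1],[0,0,0,15,0,0,1],[0,0,0,12,0,0,1],[0,0,0,8,0,0,1],[0,0,0,4,0,0,1],[0,0,0,0,0,0,1]]'; python3 - <<'E'
from h import *
print(need([.6715,.0885,.110],.427+np.pi/2))
E
```

```text
t: 13.08
ee_pos: [0.6682, 0.0881, 0.1031]
tcp_rot: [1.989, 0.406, -2.005]
ft_force: [-0.3, 0.6, 0.9]
finger_gap: 0.0914
{'shift': array([-6.9,  0.9, -3.1]), 'turn_x': np.float64(-1.23), 'x': array([-0.0069, -0.0059, -1.    ]), 'y': array([ 0.3944, -0.9189,  0.0027]), 'z': array([-0.9189, -0.3944,  0.0087]), 'p': array([0.6682, 0.0881, 0.1031]), 'q': array([ 0.1 ,  0.44,  1.82, -0.01,  0.89,  1.27]), 'f': array([-0.3,  0.6,  0.9]), 'gap': 0.0914, 't': 13.0833}
```

```bash
python3 -m pendant '[[0,0.5,0.2,-5,1,-3,1],[0,0,0,0,0,0,1]]';python3 -c "
from h import *
print(need([.6715,.0885,.110],.427+np.pi/2))"
python3 -m pendant '[[0,0,0,0,0,0,0.8],[0,0,0,0,0,0,0.65],[0,0,0,0,0,0,0.5],[0,0,0,0,0,0,0.4],[0,0,0,0,0,0,0.4],[0,0,0,0,0,0,0.4],[0,0,0,0,0,0,0.4]]'; python3 - <<'E'
from h import *
print(need([.6715,.0885,.110],.427+np.pi/2))
s=arm.snapshot("side")[:,:,::-1]
cv2.imwrite("pics/r.png",cv2.resize(s[120:260,280:400],None,fx=4,fy=4,interpolation=cv2.INTER_CUBIC))
E
```

```text
t: 13.25
ee_pos: [0.6715, 0.0884, 0.1078]
tcp_rot: [1.997, 0.404, -1.995]
ft_force: [0.6, -0.2, 0.2]
finger_gap: 0.0913
{'shift': array([-2.2, -0.1, -0.1]), 'turn_x': np.float64(-1.23), 'x': array([ 0.0021, -0.0058, -1.    ]), 'y': array([ 0.3945, -0.9189,  0.0062]), 'z': array([-9.189e-01, -3.945e-01,  3.000e-04]), 'p': array([0.6715, 0.0884, 0.1078]), 'q': array([ 0.1 ,  0.44,  1.81, -0.01,  0.89,  1.27]), 'f': array([ 0.6, -0.2,  0.2]), 'gap': 0.0913, 't': 13.25}
t: 13.83
ee_pos: [0.6734, 0.0883, 0.1109]
tcp_rot: [2.001, 0.403, -1.99]
ft_force: [0.1, -1.6, 1.0]
finger_gap: 0.0475
{'shift': array([ 0.9, -0.9,  1.6]), 'turn_x': np.float64(-1.23), 'x': array([ 0.007 , -0.0057, -1.    ]), 'y': array([ 0.3945, -0.9188,  0.008 ]), 'z': array([-0.9189, -0.3946, -0.0042]), 'p': array([0.6734, 0.0883, 0.1109]), 'q': array([ 0.1 ,  0.44,  1.81, -0.01,  0.89,  1.27]), 'f': array([ 0.1, -1.6,  1. ]), 'gap': 0.0475, 't': 13.8333}
```

View pics/r.png

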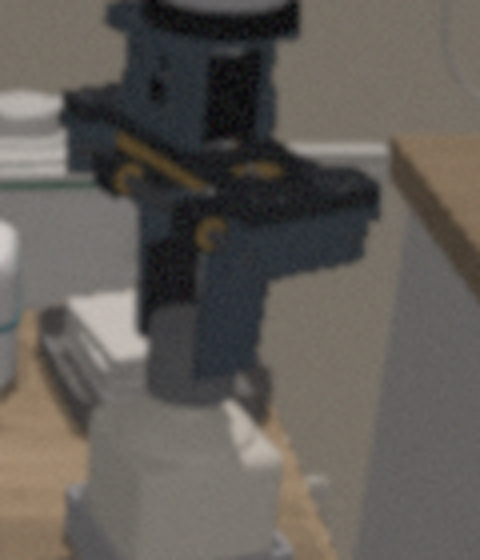

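Both fingers now straddle the cap well below its top (near tip at (225,375), cap rows 305 to 400). Press.

```bash
python3 -m pendant '[[0,0,0,3,0,0,0.2],[0,0,0,3,0,0,0.2],[0,0,0,2.5,0,0,0.2]]'; python3 - <<'E'
from h import *
print(need([.6715,.0885,.104],.427+np.pi/2))
E
```

```text
t: 14.13
ee_pos: [0.6737, 0.0884, 0.1035]
tcp_rot: [2.002, 0.403, -1.99]
ft_force: [-4.9, -0.4, 9.6]
finger_gap: 0.0472
{'shift': array([-0.5, -0.9,  2. ]), 'turn_x': np.float64(-1.24), 'x': array([ 0.0073, -0.0053, -1.    ]), 'y': array([ 0.3943, -0.9189,  0.0077]), 'z': array([-0.919 , -0.3943, -0.0046]), 'p': array([0.6737, 0.0884, 0.1035]), 'q': array([ 0.1 ,  0.45,  1.81, -0.01,  0.87,  1.27]), 'f': array([-4.9, -0.4,  9.6]), 'gap': 0.0472, 't': 14.1333}
```

```bash
python3 -m pendant '[[-5,0,0,0.5,0,0,0.2],[-6,0,0,0.5,0,0,0.2],[-6,0,0,0.5,0,0,0.2],[-6,0,0,0.5,0,0,0.2]]'; python3 - <<'E'
from h import *
S=need([.6715,.0885,.104],.427+np.pi/2);print(S, arm.read_state()["wrist_torque"])
E
```

```text
t: 14.47
ee_pos: [0.6752, 0.0892, 0.1034]
tcp_rot: [1.743, 0.746, -1.729]
ft_force: [-5.7, 2.8, 8.9]
finger_gap: 0.0471
{'shift': array([-0.6, -2.2,  3. ]), 'turn_x': np.float64(22.42), 'x': array([ 0.0097, -0.0039, -0.9999]), 'y': array([ 0.7299, -0.6835,  0.0098]), 'z': array([-0.6835, -0.73  , -0.0038]), 'p': array([0.6752, 0.0892, 0.1034]), 'q': array([ 0.1 ,  0.45,  1.81, -0.01,  0.87,  0.86]), 'f': array([-5.7,  2.8,  8.9]), 'gap': 0.0471, 't': 14.4667} [ 0.39936686  1.04804015 -0.07317067]
```

```bash
python3 -m pendant '[[-6,0,0,0.5,-0.8,0.8,0.2],[-6,0,0,0.5,-0.8,0.8,0.2],[-6,0,0,0.5,-0.8,0.5,0.2],[-6,0,0,0.5,-0.8,0.3,0.2]]'; python3 - <<'E'
from h import *
S=need([.6715,.0885,.104],.427+np.pi/2);print(S, arm.read_state()["wrist_torque"])
E
```

```text
t: 14.8
ee_pos: [0.6745, 0.09, 0.1046]
tcp_rot: [1.443, 1.033, -1.422]
ft_force: [-0.5, -0.5, 8.3]
finger_gap: 0.0472
{'shift': array([ 0.5, -2.4,  2.4]), 'turn_x': np.float64(47.63), 'x': array([ 0.0164, -0.0022, -0.9999]), 'y': array([ 0.9514, -0.3074,  0.0163]), 'z': array([-0.3074, -0.9516, -0.003 ]), 'p': array([0.6745, 0.09  , 0.1046]), 'q': array([ 0.1 ,  0.44,  1.82, -0.  ,  0.87,  0.42]), 'f': array([-0.5, -0.5,  8.3]), 'gap': 0.0472, 't': 14.8} [-0.02260753 -0.03484677  0.00566107]
```

```bash
python3 -m pendant '[[-5,0,-0.3,1,-0.5,0.5,0.2],[-6,0,-0.3,1,-0.5,0.5,0.2],[-6,0,-0.3,0.5,0,0,0.2],[-2,0,0,0,0,0,0.2]]'; python3 - <<'E'
from h import *
S=need([.6715,.0885,.104],.427+np.pi/2);print(S, arm.read_state()["wrist_torque"])
E
```

```text
t: 15.13
ee_pos: [0.6749, 0.0901, 0.1046]
tcp_rot: [1.182, 1.227, -1.176]
ft_force: [-4.1, -1.4, 5.9]
finger_gap: 0.0475
{'shift': array([ 0.6, -3.5,  1.5]), 'turn_x': np.float64(67.88), 'x': array([ 0.0037,  0.0018, -1.    ]), 'y': array([0.9992, 0.0409, 0.0037]), 'z': array([ 0.0409, -0.9992, -0.0016]), 'p': array([0.6749, 0.0901, 0.1046]), 'q': array([0.1 , 0.45, 1.81, 0.  , 0.88, 0.06]), 'f': array([-4.1, -1.4,  5.9]), 'gap': 0.0475, 't': 15.1333} [-0.30786473  0.62330967 -0.06267403]
```

Turned 69°. Lift straight up.

```bash
python3 -m pendant '[[0,0,0,-4,0,0,0.2],[0,0,0,-6,0,0,0.2],[0,0,0,-10,0,0,0.2],[0,0,0,-14,0,0,0.2],[0,0,0,-18,0,0,0.2]]'; python3 - <<'E'
from h import *
S=need([.6715,.0885,.225],.0409+np.pi);print(S)
E
```

```text
t: 15.55
ee_pos: [0.6726, 0.09, 0.156]
tcp_rot: [1.177, 1.232, -1.178]
ft_force: [-0.1, 0.1, -0.8]
finger_gap: 0.0469
{'shift': array([-69. ,  -1.3,   1.3]), 'turn_x': np.float64(0.13), 'x': array([-0.0022,  0.0016, -1.    ]), 'y': array([ 0.9991,  0.0432, -0.0022]), 'z': array([ 0.0432, -0.9991, -0.0017]), 'p': array([0.6726, 0.09  , 0.156 ]), 'q': array([0.1 , 0.38, 1.79, 0.  , 0.97, 0.05]), 'f': array([-0.1,  0.1, -0.8]), 'gap': 0.0469, 't': 15.55}
```

```bash
python3 -m pendant '[[0,0,0,-18,0,0,0.2],[0,0,0,-18,0,0,0.2],[0,0,0,-15,0,0,0.2],[0,0,0,-10,0,0,0.2],[0,0,0,-5,0,0,0.2],[0,0,0,0,0,0,0.2],[0,0,0,0,0,0,0.2],[0,0,0,0,0,0,0.2],[0,0,0,0,0,0,0.2]]'; python3 - <<'E'
from h import *
S=need([.6715,.0885,.225],.0409+np.pi);print(S,arm.read_state()["dq"].round(3))
s=arm.snapshot("side")[:,:,::-1]
cv2.imwrite("pics/z.png",cv2.resize(s[100:320,150:400],None,fx=2.7,fy=2.7,interpolation=cv2.INTER_CUBIC))
E
```

```text
t: 16.3
ee_pos: [0.6731, 0.0903, 0.2329]
tcp_rot: [1.182, 1.228, -1.176]
ft_force: [0.3, -0.4, -0.4]
finger_gap: 0.0472
{'shift': array([ 7.9, -1.7,  1.8]), 'turn_x': np.float64(0.02), 'x': array([ 0.0027,  0.0026, -1.    ]), 'y': array([0.9991, 0.0413, 0.0028]), 'z': array([ 0.0413, -0.9991, -0.0025]), 'p': array([0.6731, 0.0903, 0.2329]), 'q': array([0.1 , 0.3 , 1.75, 0.  , 1.09, 0.06]), 'f': array([ 0.3, -0.4, -0.4]), 'gap': 0.0472, 't': 16.3} [ 0.001  0.008  0.007 -0.001 -0.    -0.002]
```

View pics/z.png

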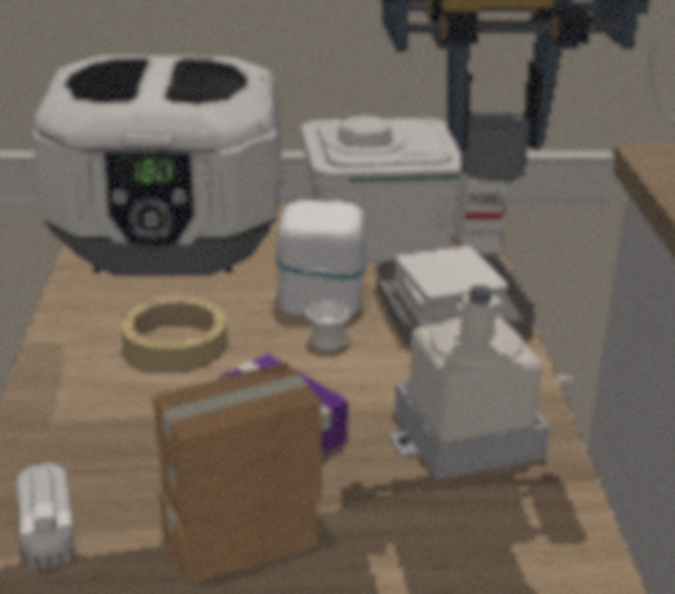

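The cap is held level at (497,145), well above the bare mouth at (480,293). The three-carton column is in place, and the cup and tape are untouched. Handing in.

```bash
python3 -c "
from h import *
print(arm.job_done());print(need([.6715,.0885,.225],.0409+np.pi))"
```

```text
the job is handed in; nothing more can be done
None
the job is handed in; nothing more can be done
```

The job is done and handed in at about 16.4 s of the 50 s. No verdict was reported.

- **Carton:** I set it on the column under light contact (about 25 N) and let go of it. Fitted from the top picture afterwards, it is about 2 mm and 0.005 rad off the column.
- **Cap:** I pressed it about 7 mm down (9.6 N), turned it 69° anticlockwise by the wrist's angle, and lifted it straight off.
- **Last checks:** the cap is gripped (gap 47 mm), still and level. By the arm's reading its underside is about 10 cm above the mouth and about 2 mm off the axis. The last side picture shows the three cartons stacked, with the cup and tape roll untouched.

**What went wrong on the way:** my first grip of the cap was too high. The fingers slid over its rim and pressed on its top with about 9 N. The side pictures put the fingertips about 26 mm behind the reported tool point, which disagrees with the description. I opened, went about 20 mm deeper and gripped again, and that grip held. This slip came after the carton was placed, so the order of the steps should be unaffected.

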